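# Set the dust extractor's damper at the third click

### The arm

A 6-joint arm with a two-finger parallel gripper is mounted at the origin on the work surface. World frame = base frame: x ahead of the robot, y to its left, z up, the work surface at z = 0. Lengths are in mm, angles in degrees, forces in N, time in s.
With the tool pointing down it reaches from about 275 to 850 mm from the base axis. Payload 5.2 kg.
Tool frame: the origin (TCP) lies at the very end of the fingers, on their centre line; the grasp point (between the pads) lies 19 mm behind it (robot.tcp_to_grasp is the distance from the TCP to the grasp point, in mm); z points along the fingers, y is the line along which they close (so a half turn about z gives the same grasp; the last joint's range is limited). The gripper opens to 85 mm and grips with 20 to 120 N. Pads are 22 mm wide; open, the fingers measure 114 mm over their backs; the gripper's body (76 mm by 85 mm) begins 54 mm behind the grasp point. The pads swing forward as they close: fully open they stand 13 mm farther back than shut.
Start: joints at [-75.791, 14.817, 87.949, -0, 77.235, -11.62], TCP at [239.648, -495.05, 231.31] pointing down, gripper open.
Joint ranges: [-179.93, 179.93], [-52.35, 119.4], [10.71, 147.94], [-69.91, 249.91], [12.55, 155.21], [-178.61, 178.61]. Speed limits (degrees/s): [147.25, 147.25, 180, 180, 180, 180].

### API

Orientations are given as [roll, pitch, yaw] about the fixed x, y, z axes, in that order (R = Rz(yaw) Ry(pitch) Rx(roll)).
In Python, from station import sensors, optics, robot gives the robot as it stands.
- The arm moves only by the shell command python3 -m jog 'ROWS'. ROWS is JSON, a list that holds one entry, the list of rows, each a list of 7 numbers: the gripper command: -1 is fully open, 1 is shut, values between are in proportion, then the shift along the tool's x, y, z in units of 40 mm (1.0 is 40 mm), then the turn, a rotation vector about the tool's x, y, z in units of 8 degrees (1.0 is 8 degrees). A call has exactly 5 rows; each row shifts and turns the commanded pose from where the row before left it, along the tool's axes as they then stand; what a row does not reach is not made up. A row lasts 1/8 s, in which the tool goes at most 62.5 mm and 10.7 degrees, less where a joint would pass 70% of its speed; a pose out of reach is approached as far as the arm can. A call is refused whole if a number of a shift passes 1 or a number of a turn 1, either way. A call with a gripper value outside its range is refused whole. The fingers move at their own pace and stop on an object; the grip force is fixed at half the most. Time passes only in rows, so rows that do not move let the fingers close, or fill a call up. It gives the time, the measured TCP pose, the force, the opening and the grip force at its end, in the units of the state.
- sensors.observe(): the state, without advancing time (a new reading comes with each control period).
- optics.snapshot(name): name is "side" or "top"; returns the picture (384x512x3 uint8, red, green, blue); there is no depth.
- optics.camera_info(name): a dict with "camera_matrix" (3x3 intrinsics, pixels), "origin" and "orientation" of the camera in the world. Camera axes: x right, y down, z forward; pixel columns grow to the right and rows downward; lengths in mm; the calibration is good to about 2 mm. A picture is of the moment at which its call begins. camera_info takes no time and is no camera call.
- robot.sign_off(): hands the job in; it is judged then, once.
The state is a dict: "time_s": time; "qpos": joint angles; "qvel": joint speeds; "joint_efforts": joint torques, N m; "position": TCP position; "tool_rot": TCP orientation; "contact_force": force on the tool from outside, world axes, zero at the start; "ft_torque": the same for the moment, N m; "grip_width": opening from 0.0 (shut) to 1.0 (fully open); "gripper_force": force on a finger pad.
Only numpy, scipy, OpenCV 4.12 (cv2) and the standard library are available. Lean on these libraries where they do the work, as an engineer would, in place of code of your own. Each camera call takes 0.05 s, during which the arm holds its last target. There are 200 camera calls.

### The job

Clay is about to be trimmed at this bench: set the dust extractor's damper. With the fingertips only, push its T-shaped lever fully shut against the end stop, then push it the other way and stop where it has clicked into the third click counted from shut, never running past that click. Do not pinch the lever between the fingers, and leave the jug, the spray bottle, the clay piece and the scraper where they are.

Things in the scene. Friction and masses are not known exactly. Their poses are not given: they have to be found in the camera images.
- extractor: White painted steel dust-extraction inlet box, fixed to the bench: 170 (x) by 260 (y) by 60 mm high, duct stub 56 mm wide reaching 50 mm out of its far (+x) side, dark louvres on its near side. Origin: centre of its underside. Turned up to 0.4 rad about the vertical. +y (roughly the robot's left) is the damper's opening direction. A steel ledge 12 mm high on top marks the shut end, at y -91 to -99 mm.
- lever_bar (a point): Centre of the lever's black crossbar, 92 mm above the bench: an upright plate 100 mm along the extractor's x, 14 mm thick along y (the sliding direction), 36 mm high (its underside 14 mm above the box top), on a thin central stem. Shut, it is at x 0, y -50 mm in the extractor's frame.
- lever (a joint): Damper lever travel (m): 0 fully shut at the end stop, growing along the extractor's +y to 0.100 at the other stop. Spring clicks hold it at 0, 0.020, 0.040, 0.060, 0.080, 0.100; the third click is 0.060. Leaving a click takes about 5 to 6 N, fading to nothing at half way; 10 to 12 mm out of a click the lever jumps on by itself into the next. It starts between 0.014 and 0.046.
- third_click (a point): Where the centre of the lever's bar lies when it is at the third click (a fixed point of the extractor). Two rows of six steel pips, 20 mm apart, stand on the box top beside the ends of the bar: shut, the bar is in line with the first (most -y) pair, and at the third click with the fourth pair.
- jug: Clear plastic jug, 86 mm wide, 115 mm high, with a handle at its +y; loose, stands beyond the extractor. Origin at the centre of its underside. Leave alone.
- spray: White spray bottle with a yellow head, 72 mm wide, 180 mm high; loose, stands beyond the extractor. Origin at the centre of its underside. Leave alone.
- swirl: Swirl-shaped grey clay piece fixed on a round plywood board 120 mm wide, 115 mm high over all; loose, stands left of the extractor. Origin at the centre of the board's underside. Leave alone.
- rib: Flat-bladed scraper with a wooden handle, 190 mm long, lying on the bench on the robot's side of the extractor; its length is its x axis. Leave alone.

How it is judged:
By the outcome, as a careful person would: the job done as asked, in the order asked, and still so for the second after the job is handed in, with the robot touching nothing.
It also fails if it takes over 56 s, if anything falls off the work surface, if the arm or the gripper's body presses on something with over 40 N, if the wrist force passes 120 N, or if a joint passes its speed limit or range.

## Working session

There is one attempt and no reset: what is moved stays moved. The work goes in short steps, Python scripts to look and compute and a shell command to move; the robot and the scene stay as the last step left them, time stands still between calls to the robot, and variables do not carry over. Pictures are saved under pics/ and viewed, at most 10 in all, crops included, and the job is handed in when it is done.

```bash
mkdir -p pics
python3 - <<'E'
from station import sensors, optics, robot
import cv2
for n in("top","side"):
    im=optics.snapshot(n); cv2.imwrite(f"pics/{n}0.png",cv2.resize(im[:,:,::-1],(800,600),interpolation=cv2.INTER_CUBIC))
    print(optics.camera_info(n))
s=sensors.observe();print(s["time_s"],s["position"],s["tool_rot"],s["contact_force"],s["grip_width"])
E
```

```text
{'camera_matrix': array([[464.26117734,   0.        , 248.34557146],
       [  0.        , 464.26117734, 188.7714912 ],
       [  0.        ,   0.        ,   1.        ]]), 'origin': array([ 411.42605231,   47.68817216, 1191.59261211]), 'orientation': array([-172.91536445,    0.92208569,  -89.96028039])}
{'camera_matrix': array([[351.39259986,   0.        , 248.62462888],
       [  0.        , 351.39259986, 189.70256031],
       [  0.        ,   0.        ,   1.        ]]), 'origin': array([389.46050242, 520.95895243, 574.64754276]), 'orientation': array([-133.24041575,    0.39669281, -158.23445251])}
0.1 [ 239.53996727 -494.55833549  230.54898024] [-1.79905404e+02 -1.94195993e-02  2.58317613e+01] [ 0.04527111 -0.29033641  0.64210624] 0.9989001379396047
```

View pics/top0.png

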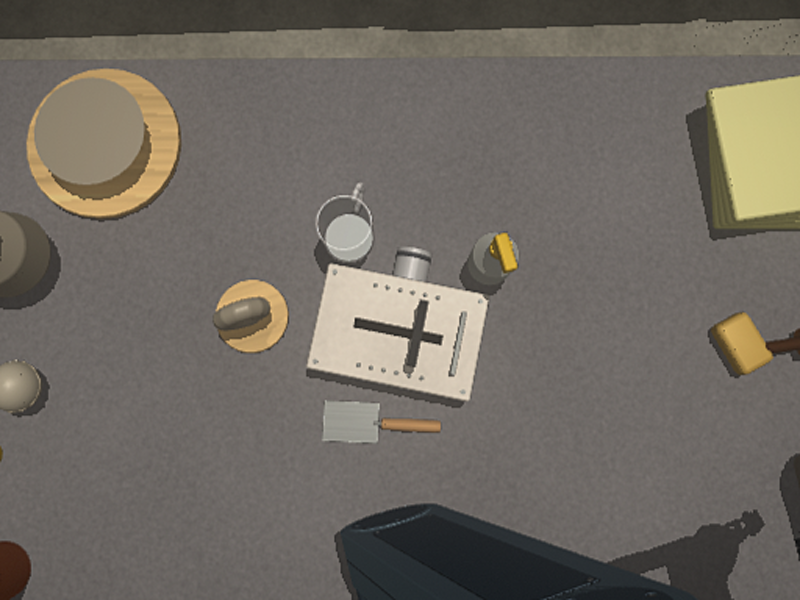

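View pics/side0.png

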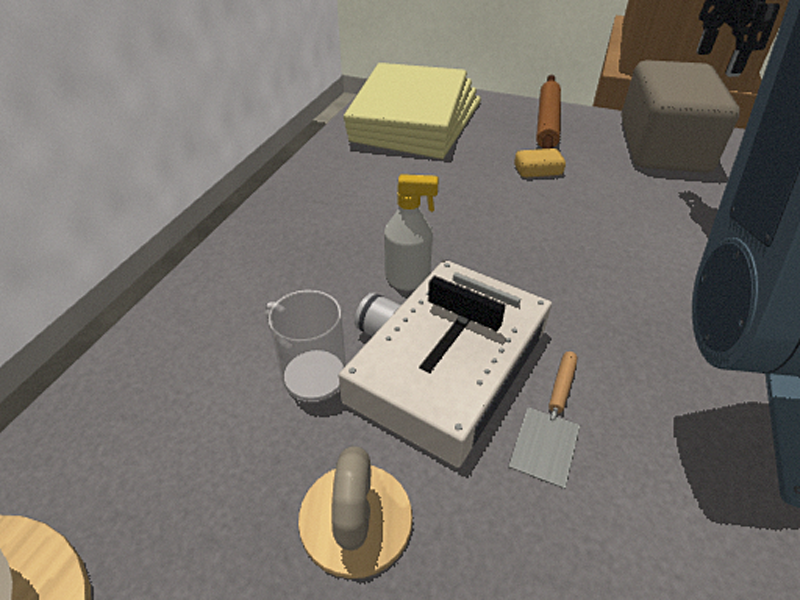

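Top view (800x600): box-top corners are near (330,265), (488,298), (468,402), (307,372). The pip rows run (375,286)–(437,298) and (358,365)–(421,378), and the bar from (422,301) to (409,368). The jug, spray bottle, swirl and scraper are all clear of the box.

```bash
cat > h.py <<'E'
import numpy as np
from scipy.spatial.transform import Rotation as R
from station import sensors, optics, robot
def ray(n,uv,z):
    c=optics.camera_info(n);K=c["camera_matrix"];M=R.from_euler("xyz",c["orientation"],degrees=True).as_matrix()
    uv=np.atleast_2d(uv).astype(float);d=(M@np.linalg.inv(K)@np.c_[uv,np.ones(len(uv))].T).T
    return c["origin"]+d*((z-c["origin"][2])/d[:,2])[:,None]
def proj(n,p):
    c=optics.camera_info(n);K=c["camera_matrix"];M=R.from_euler("xyz",c["orientation"],degrees=True).as_matrix()
    q=(np.atleast_2d(p)-c["origin"])@M@K.T;return q[:,:2]/q[:,2:]
E
python3 - <<'E'
from h import *
import cv2
s=.64
c=ray("top",np.array([(330,265),(488,298),(468,402),(307,372)])*s,60)
p=ray("top",np.array([(375,286),(437,298),(358,365),(421,378)])*s,62)
b=ray("top",np.array([(422,301),(409,368)])*s,110)
print(c.round(),p.round(),b.round(),sep="\n")
cen=c[:, :2].mean(0);print("centre",cen)
for a in (c[0]-c[1],c[3]-c[2],p[0]-p[1],p[2]-p[3]): print(np.degrees(np.arctan2(-a[0],a[1])),np.linalg.norm(a))
print(p.mean(0))
im=cv2.imread("pics/top0.png"); 
cv2.imwrite("pics/crop.png",cv2.resize(im[250:410,295:500],None,fx=3.7,fy=3.7,interpolation=cv2.INTER_CUBIC))
E
```

```text
[[600. 158.  60.]
 [547. -91.  60.]
 [386. -57.  60.]
 [432. 192.  60.]]
[[566.  86.  62.]
 [547. -11.  62.]
 [442. 113.  62.]
 [422.  15.  62.]]
[[537.  14. 110.]
 [437.  34. 110.]]
centre [491.05866603  50.41953585]
-12.011352755673302 254.19144979774262
-10.429496595251218 253.45196012841524
-11.125384261171353 99.10241188346589
-11.57474856451229 99.6319312478035
[494.41677937  50.78471608  62.        ]
```

View pics/crop.png

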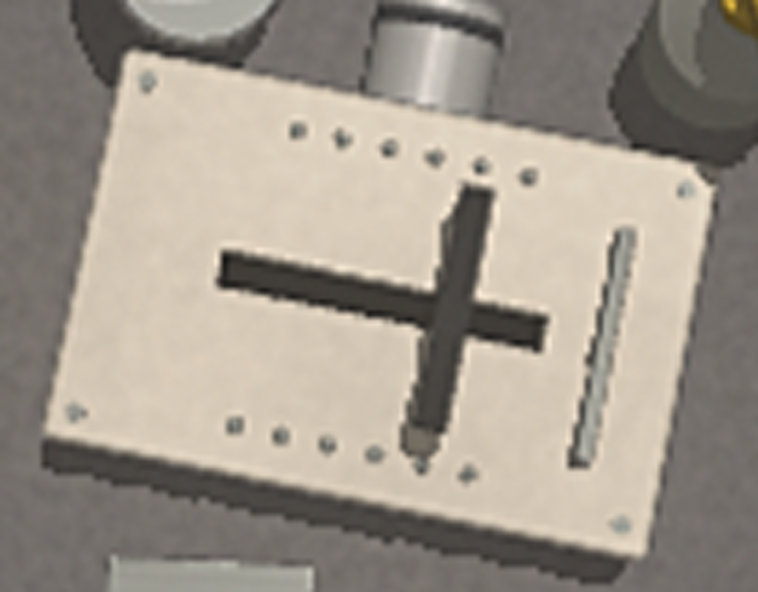

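Box: centre about (493,51), yaw about -11.3°, bar near travel 0.022. I'll turn the tool so its x lies along the box's +y, and shut the fingers.

```bash
python3 -m jog '[[[1,0,0,0,0,0,-1],[1,0,0,0,0,0,-1],[1,0,0,0,0,0,-1],[1,0,0,0,0,0,-1],[1,0,0,0,0,0,-1]]]'; python3 -m jog '[[[1,0,0,0,0,0,-1],[1,0,0,0,0,0,-0.6],[1,0,0,0,0,0,0],[1,0,0,0,0,0,0],[1,0,0,0,0,0,0]]]'
cat >> h.py <<'E'
C=np.array([493.,50.6]);A=np.radians(-11.3)
def where():
    s=sensors.observe();d=s["position"][:2]-C;X=np.array([np.cos(A),np.sin(A)]);Y=np.array([-np.sin(A),np.cos(A)])
    f=s["contact_force"]
    print("t %.2f box x %.1f y %.1f z %.1f rot %s Fy %.1f F %s grip %.2f"%(s["time_s"],d@X,d@Y,s["position"][2],s["tool_rot"].round(1),f[:2]@Y,f.round(1),s["grip_width"]))
E
python3 -c "
from h import *
where()"
```

```text
time_s: 0.72
position: [239.6, -494.7, 230.8]
tool_rot: [-180.0, -0.0, 66.1]
contact_force: [-0.1, -0.6, 0.1]
grip_width: 0.0
gripper_force: 0.0
time_s: 1.35
position: [239.6, -495.0, 231.2]
tool_rot: [-180.0, -0.0, 78.6]
contact_force: [0.1, 0.3, 0.2]
grip_width: 0.002
gripper_force: 0.0
t 1.35 box x -141.6 y -584.7 z 231.2 rot [-180.    -0.    78.6] Fy 0.3 F [0.1 0.3 0.2] grip 0.00
```

```bash
python3 -m jog '[[[1,1,0.21,0,0,0,0],[1,1,0.21,0,0,0,0],[1,1,0.21,0,0,0,0],[1,1,0.21,0,0,0,0],[1,1,0.21,0,0,0,0]]]'; python3 -m jog '[[[1,1,0.21,0,0,0,0],[1,1,0.21,0,0,0,0],[1,1,0.21,0,0,0,0],[1,1,0.21,0,0,0,0],[1,1,0.21,0,0,0,0]]]';python3 -m jog '[[[1,1,0.21,0,0,0,0],[1,1,0.21,0,0,0,0],[1,1,0.21,0,0,0,0],[1,1,0.21,0,0,0,0],[1,1,0.21,0,0,0,0]]]'
python3 -c "
from h import *
where()"
```

```text
time_s: 1.98
position: [320.6, -306.1, 231.4]
tool_rot: [180.0, 0.0, 78.6]
contact_force: [0.8, 0.5, -0.9]
grip_width: -0.003
gripper_force: 0.0
time_s: 2.6
position: [401.3, -118.3, 231.5]
tool_rot: [180.0, 0.0, 78.6]
contact_force: [0.6, -0.2, 0.5]
grip_width: 0.001
gripper_force: 0.0
time_s: 3.22
position: [481.9, 69.7, 231.5]
tool_rot: [180.0, 0.0, 78.6]
contact_force: [0.8, 0.2, 0.4]
grip_width: -0.002
gripper_force: 0.0
t 3.23 box x -14.6 y 16.5 z 231.5 rot [180.    0.   78.6] Fy 0.3 F [0.8 0.2 0.4] grip -0.00
```

```bash
python3 -m jog '[[[1,0.1,0,0.8,0,0,0],[1,0,0,0.8,0,0,0],[1,0,0,0.8,0,0,0],[1,0,0,0,0,0,0],[1,0,0,0,0,0,0]]]'
python3 - <<'E'
from h import *
import cv2
where()
for n in("side",):
    im=optics.snapshot(n)[110:310,150:400]; cv2.imwrite("pics/a.png",cv2.resize(im[:,:,::-1],(750,600),interpolation=cv2.INTER_CUBIC))
E
```

```text
time_s: 3.85
position: [483.0, 72.2, 136.4]
tool_rot: [179.9, -0.0, 78.6]
contact_force: [-0.2, 0.5, 1.3]
grip_width: -0.002
gripper_force: 0.0
t 3.85 box x -14.0 y 19.2 z 136.4 rot [179.9  -0.   78.6] Fy 0.5 F [-0.2  0.5  1.3] grip -0.00
```

View pics/a.png

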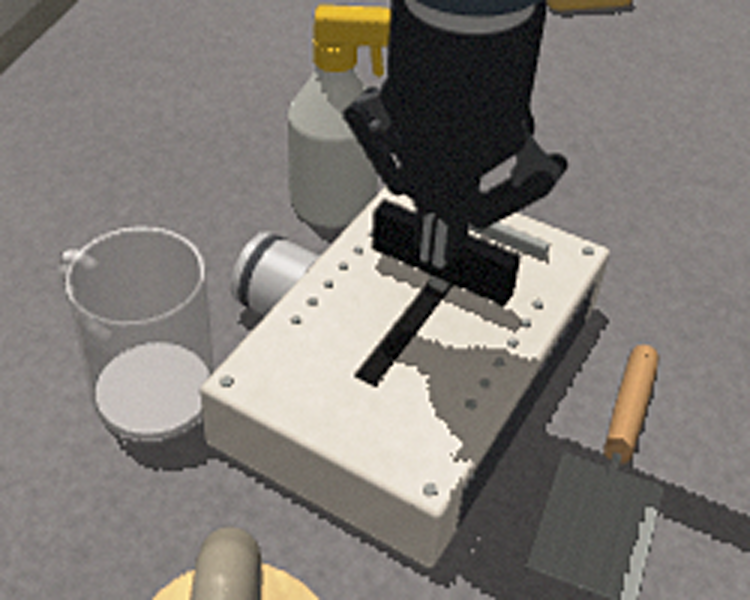

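The shut fingers hang in front of the bar (tips at about (435,285)), with the gap clear. Next: go down and push toward shut.

```bash
python3 -m jog '[[[1,0,0,0.6,0,0,0],[1,0,0,0.6,0,0,0],[1,-0.2,0,0,0,0,0],[1,-0.2,0,0,0,0,0],[1,-0.1,0,0,0,0,0]]]'
python3 -c "
from h import *
where()"
python3 -m jog '[[[1,-0.1,0,0,0,0,0],[1,-0.1,0,0,0,0,0],[1,-0.1,0,0,0,0,0],[1,-0.1,0,0,0,0,0],[1,-0.1,0,0,0,0,0]]]'
python3 -c "
from h import *
where()"
```

```text
time_s: 4.53
position: [479.3, 51.8, 88.7]
tool_rot: [179.8, -0.0, 78.6]
contact_force: [0.1, 0.0, -0.4]
grip_width: 0.001
gripper_force: 0.0
t 4.53 box x -13.7 y -1.5 z 88.7 rot [179.8  -0.   78.6] Fy 0.0 F [ 0.1  0.  -0.4] grip 0.00
time_s: 5.15
position: [474.4, 32.9, 87.4]
tool_rot: [180.0, -0.0, 78.6]
contact_force: [0.3, 0.1, 0.5]
grip_width: 0.0
gripper_force: 0.5
t 5.15 box x -14.8 y -21.0 z 87.4 rot [180.   -0.   78.6] Fy 0.1 F [0.3 0.1 0.5] grip 0.00
```

```bash
for i in 1 2; do python3 -m jog '[[[1,-0.05,0,0,0,0,0],[1,-0.05,0,0,0,0,0],[1,-0.05,0,0,0,0,0],[1,0,0,0,0,0,0],[1,0,0,0,0,0,0]]]' >/dev/null
python3 -c "
from h import *
where()"; done
```

```text
t 5.78 box x -14.8 y -26.9 z 87.3 rot [-180.     0.    78.6] Fy 0.7 F [-0.9  0.9  0.1] grip -0.00
t 6.40 box x -14.8 y -31.0 z 87.4 rot [180.   -0.2  78.6] Fy 10.1 F [ 2.8  9.7 -1.2] grip -0.00
```

```bash
python3 -m jog '[[[1,-0.05,0,0,0,0,0],[1,0,0,0,0,0,0],[1,0,0,0,0,0,0],[1,0,0,0,0,0,0],[1,0,0,0,0,0,0]]]' >/dev/null
python3 - <<'E'
from h import *
import cv2
where()
im=optics.snapshot("side")[110:310,150:400]; cv2.imwrite("pics/b.png",cv2.resize(im[:,:,::-1],(750,600),interpolation=cv2.INTER_CUBIC))
E
```

```text
t 7.03 box x -14.9 y -31.1 z 87.4 rot [180.   -0.4  78.5] Fy 17.5 F [ 3.7 17.1 -0.2] grip 0.00
```

View pics/b.png

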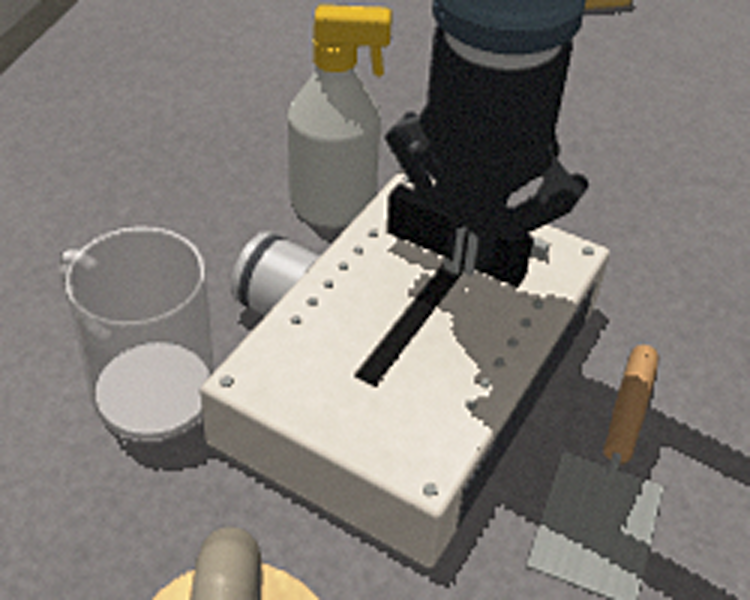

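Shut: 17.5 N with no further travel, and the bar is in line with the first pips. The stop reads tool y -31.1, so from behind the contact should come at about tool y -67 and the third click at about -7. Moving over to the back of the bar.

```bash
python3 -m jog '[[[1,0.3,0,0,0,0,0],[1,0,0,-0.6,0,0,0],[1,0,0,-0.7,0,0,0],[1,0,0,0,0,0,0],[1,-0.5,0,0,0,0,0]]]'; python3 -m jog '[[[1,-0.5,0,0,0,0,0],[1,-0.55,0,0,0,0,0],[1,0,0,0,0,0,0],[1,0,0,0.65,0,0,0],[1,0,0,0.6,0,0,0]]]'
python3 -m jog '[[[1,0,0,0,0,0,0],[1,0.1,0,0,0,0,0],[1,0.1,0,0,0,0,0],[1,0,0,0,0,0,0],[1,0,0,0,0,0,0]]]'
python3 -c "
from h import *
where()"
```

```text
time_s: 7.7
position: [469.8, 12.0, 138.9]
tool_rot: [-180.0, 0.0, 78.7]
contact_force: [0.5, 0.5, -1.1]
grip_width: 0.0
gripper_force: 0.0
time_s: 8.32
position: [461.6, -29.1, 88.3]
tool_rot: [-180.0, -0.0, 78.6]
contact_force: [0.7, 1.1, 0.3]
grip_width: 0.0
gripper_force: 0.0
time_s: 8.95
position: [463.6, -21.8, 89.7]
tool_rot: [180.0, 0.0, 78.6]
contact_force: [1.4, -0.4, -0.8]
grip_width: -0.004
gripper_force: 0.0
t 8.95 box x -14.6 y -76.8 z 89.7 rot [180.    0.   78.6] Fy -0.1 F [ 1.4 -0.4 -0.8] grip -0.00
```

```bash
for i in 1 2 3 4 5; do python3 -m jog '[[[1,0.05,0,0,0,0,0],[1,0.05,0,0,0,0,0],[1,0.05,0,0,0,0,0],[1,0.05,0,0,0,0,0],[1,0,0,0,0,0,0]]]' >/dev/null
python3 -c "
from h import *
where()"; done
```

```text
t 9.57 box x -14.9 y -68.7 z 89.3 rot [-180.    -0.    78.6] Fy -0.1 F [ 0.1 -0.1  0.7] grip -0.00
t 10.20 box x -14.9 y -60.8 z 89.3 rot [180.   -0.   78.6] Fy -1.9 F [-0.1 -1.9 -0.3] grip -0.00
t 10.82 box x -14.9 y -52.6 z 89.3 rot [-180.    -0.    78.6] Fy 0.3 F [0.5 0.2 0.1] grip -0.00
t 11.45 box x -14.8 y -45.7 z 89.3 rot [-1.80e+02  1.00e-01  7.87e+01] Fy -5.0 F [-0.7 -5.   0.8] grip -0.00
t 12.07 box x -14.9 y -36.3 z 89.3 rot [180.   -0.   78.6] Fy -0.3 F [-0.5 -0.2 -0.1] grip -0.00
```

```bash
for i in 1 2; do python3 -m jog '[[[1,0.05,0,0,0,0,0],[1,0.05,0,0,0,0,0],[1,0.05,0,0,0,0,0],[1,0,0,0,0,0,0],[1,0,0,0,0,0,0]]]' >/dev/null
python3 -c "
from h import *
where()"; done
python3 - <<'E'
from h import *
import cv2
im=optics.snapshot("side")[110:310,150:400]; cv2.imwrite("pics/c.png",cv2.resize(im[:,:,::-1],(750,600),interpolation=cv2.INTER_CUBIC))
E
```

```text
t 12.70 box x -14.9 y -30.9 z 89.3 rot [-180.    -0.    78.6] Fy -0.2 F [-0.3 -0.1  0.4] grip 0.00
t 13.32 box x -14.8 y -25.7 z 89.3 rot [-1.80e+02  1.00e-01  7.87e+01] Fy -5.9 F [-1.3 -5.8  1. ] grip 0.00
```

View pics/c.png

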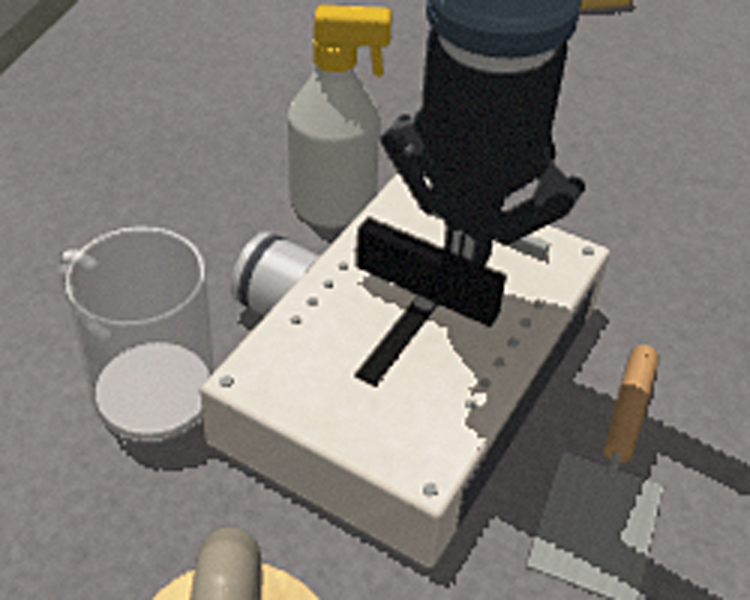

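The bar is at the second click, level with the third pips, and the force is that of leaving a click. One more jump is left, in finer steps.

```bash
python3 -m jog '[[[1,0.05,0,0,0,0,0],[1,0.05,0,0,0,0,0],[1,0.05,0,0,0,0,0],[1,0,0,0,0,0,0],[1,0,0,0,0,0,0]]]' >/dev/null
python3 -c "
from h import *
where()"
python3 -m jog '[[[1,0.03,0,0,0,0,0],[1,0.03,0,0,0,0,0],[1,0,0,0,0,0,0],[1,0,0,0,0,0,0],[1,0,0,0,0,0,0]]]' >/dev/null
python3 -c "
from h import *
where()"
python3 -m jog '[[[1,0.03,0,0,0,0,0],[1,0.03,0,0,0,0,0],[1,0,0,0,0,0,0],[1,0,0,0,0,0,0],[1,0,0,0,0,0,0]]]' >/dev/null
python3 - <<'E'
from h import *
import cv2
where()
im=optics.snapshot("side")[110:310,150:400]; cv2.imwrite("pics/d.png",cv2.resize(im[:,:,::-1],(750,600),interpolation=cv2.INTER_CUBIC))
E
```

```text
t 14.00 box x -14.9 y -18.5 z 89.3 rot [-180.    -0.    78.6] Fy 0.4 F [-0.2  0.4  0.4] grip 0.00
t 14.62 box x -14.8 y -16.4 z 89.3 rot [180.   -0.   78.6] Fy 0.1 F [-1.   0.3  0.4] grip 0.00
t 15.25 box x -14.8 y -14.1 z 89.3 rot [-180.    -0.    78.6] Fy 0.6 F [0.5 0.5 0.4] grip -0.00
```

View pics/d.png

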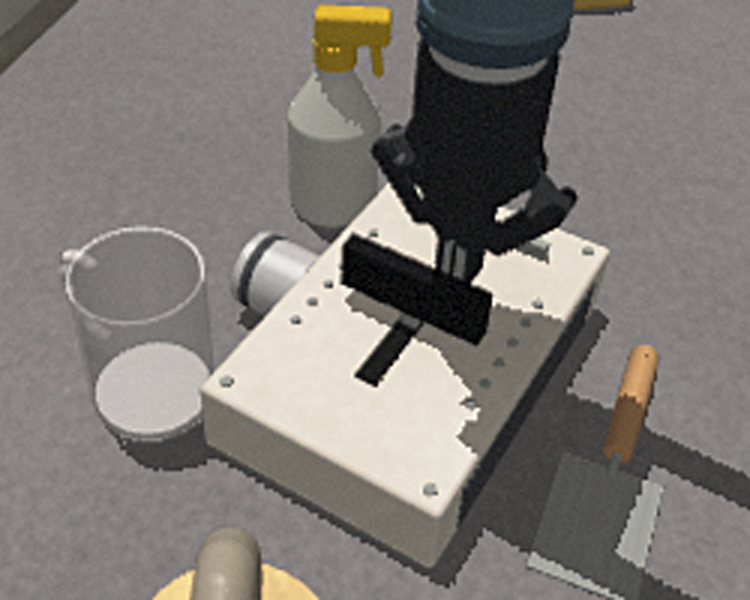

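The lever jumped on to the fourth pips and the force fell to zero, so the fingers are free. Backing off, rising and clearing the camera view.

```bash
python3 -m jog '[[[1,-0.3,0,0,0,0,0],[1,-0.1,0,-0.6,0,0,0],[1,0,0,-1,0,0,0],[1,0,0,-1,0,0,0],[1,0,0,-1,0,0,0]]]'; python3 -m jog '[[[1,-1,-0.3,0,0,0,0],[1,-1,-0.3,0,0,0,0],[1,-1,-0.3,0,0,0,0],[1,-1,-0.3,0,0,0,0],[1,-1,-0.3,0,0,0,0]]]';python3 -m jog '[[[1,-1,-0.3,0,0,0,0],[1,-1,-0.3,0,0,0,0],[1,-1,-0.3,0,0,0,0],[1,-1,0,0,0,0,0],[1,0,0,0,0,0,0]]]'
python3 - <<'E'
from h import *
import cv2
where()
im=optics.snapshot("top");cv2.imwrite("pics/e.png",cv2.resize(im[140:280,130:340,::-1],(798,532),interpolation=cv2.INTER_CUBIC))
E
```

```text
time_s: 15.92
position: [472.2, 23.3, 234.6]
tool_rot: [-180.0, 0.0, 78.6]
contact_force: [0.4, 0.3, -0.8]
grip_width: 0.002
gripper_force: 0.0
time_s: 16.55
position: [373.1, -161.8, 233.4]
tool_rot: [180.0, 0.0, 78.6]
contact_force: [0.3, 0.4, 0.2]
grip_width: -0.0
gripper_force: 0.0
time_s: 17.18
position: [306.2, -312.7, 233.2]
tool_rot: [-180.0, 0.0, 78.4]
contact_force: [-0.5, -0.4, -0.1]
grip_width: 0.003
gripper_force: 0.0
t 17.18 box x -112.0 y -392.9 z 233.2 rot [-180.     0.    78.4] Fy -0.5 F [-0.5 -0.4 -0.1] grip 0.00
```

View pics/e.png

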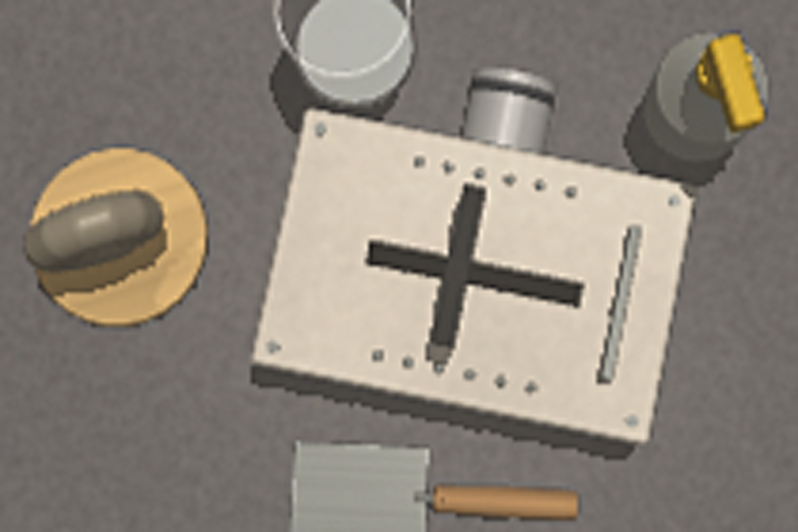

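The bar (from (475,187) to (440,352)) lines up with the pips at (480,173) and (439,368). That is the fourth pair from the shut end, so the lever is at the third click. Everything else is where it was.

```bash
python3 -c "
from station import robot
print(robot.sign_off())"
```

```text
the job is handed in; nothing more can be done
None
```

The damper lever was pushed fully shut against the end stop, then opened to the third click without passing it. The jug, spray bottle, clay piece and scraper were left where they were, and the job is handed in.

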